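# Count out a pair of coat buttons on the tilting board

## Robot

A 6-joint arm with a two-finger parallel gripper is mounted at the origin on a cart in front of the work surface, level with it; the furniture and walls round the work are solid. World frame = base frame: x ahead of the robot, y to its left, z up, the work surface at z = 0. Lengths are in m, angles in rad, forces in N, time in s.
With the tool pointing down it reaches from about 0.35 to 0.925 m from the base axis. Payload 6.4 kg.
Tool frame: the origin (TCP) lies on the mounting face of the last link; the fingertips stand 199 mm ahead of it and the grasp point (between the pads) lies 180 mm ahead of it (r.grip_depth is the z of the grasp point in the tool frame, in m); z points along the fingers, y is the direction in which the jaws open and shut (so a half turn about z gives the same grasp; the last joint's range is limited). The gripper opens to 94 mm and grips with 3 to 60 N. Pads are 16 mm wide; open, the fingers measure 119 mm over their backs; the gripper's body (75 mm by 177 mm) begins 78 mm behind the grasp point.
Start: joints at [1.079, 0.245, 1.558, -0, 1.339, -0.174], TCP at [0.203, 0.617, 0.405] pointing down, gripper open.
Joint ranges: [-3.13, 3.13], [-1.02, 2.26], [0.13, 2.54], [-0.95, 4.09], [0.21, 2.88], [-2.74, 2.74]. Speed limits (rad/s): [2.57, 2.57, 3.14, 3.14, 3.14, 3.14].

## Interface

Orientations are given as [roll, pitch, yaw] about the fixed x, y, z axes, in that order (R = Rz(yaw) Ry(pitch) Rx(roll)).
In Python, from cell import r, capture gives the robot as it stands.
- The arm moves only by the shell command python3 -m creep 'ROWS' [FORCE]. ROWS is a JSON object of lists of equal length, an entry for each row: "translation": the shift along the tool's x, y, z in m, a list of three; "twist": the turn, a rotation vector about the tool's x, y, z in degrees, a list of three; "grip": the closure, from 0 (fully open) to 1 (shut). A call has 1 to 20 rows; each row is the pose to reach, as a shift and turn from the pose commanded when the call began, along the tool's axes at that moment; what a row does not reach only later rows make up. A row lasts 1/12 s, in which the tool goes at most 41.7 mm and 7.16 degrees, less where a joint would pass 70% of its speed; a pose out of reach is approached as far as the arm can. A call with a gripper value outside its range is refused whole. The fingers move at their own pace and stop on an object; FORCE is the grip in N (left out, the last holds). Time passes only in rows, so rows that repeat a pose let the fingers close. It gives the time, the measured TCP pose, the force and the opening at its end, in the units of the state.
- r.sense(): the state, without advancing time (a new reading comes with each control period).
- capture(name): name is "side" or "top" or "wrist"; returns a dict with "color" (400x640x3 uint8, red, green, blue), "camera_matrix" (3x3 intrinsics, pixels), "origin" and "rotation" of the camera in the world; the wrist camera has in their place "mount" (4x4, takes a point from camera to tool coordinates, whose origin is the TCP and whose axes are the flange's). Camera axes: x right, y down, z forward; pixel columns grow to the right and rows downward; lengths in m; the calibration is good to about 2 mm. A picture is of the moment at which its call begins: read the wrist's pose just before it. There is no depth.
- r.sign_off(): hands the job in, once; it reports no verdict.
The state is a dict: "time_s": time; "qpos": joint angles; "joint_velocities": joint speeds; "joint_torque": joint torques, N m; "eef_pos": TCP position; "orientation": TCP orientation; "ft_force": force on the tool from outside, world axes, zero at the start; "torque": the same for the moment, N m; "width": opening from 0.0 (shut) to 1.0 (fully open).
Only numpy, scipy, OpenCV 4.12 (cv2) and the standard library are available. Lean on these libraries where they do the work, as an engineer would, in place of code of your own. Each camera call takes 0.05 s, during which the arm holds its last target.

## Task

Count out two blue coat buttons: on the counting board that holds the blue ball buttons, raise the black lift bar to tilt the board until its two pockets are filled with one button each, then lower the bar all the way back so that the spare button rolls back into the channel, and let go. Leave the board with the red buttons as it is.

Things in the scene. Friction and masses are not known exactly. Their poses are not given: they have to be found in the camera images.
- blue_stand: Fixed stand of the counting board with blue buttons; base 130x116x10 mm, cheeks 98 mm over all, 88 high. Origin: underside centre, on the counter; x from lift bar (robot's side) to pockets, y along the hinge, 75 mm above the origin. Wooden board 170x76 mm, centred on the hinge, rim 23 mm above it. Both boards look alike but for the button colour; they swap places; yaw up to 0.2 rad.
- blue_board (a joint): Tilt of the blue buttons' board (rad): 0 = start, on its back stop, bar and channel end low by 10 degrees; 0.175 = level; 0.55 = other stop, pocket end low by 21 degrees. Grows as the bar rises. Stiff hinge: it stays where left; about 2 N at the bar moves it. Above about 0.36 the buttons leave the channel; hold 0.5 or more for 2 s to fill the pockets, and wait 1 s after tipping back.
- blue_bar (a point): Centre of the black lift bar: cylinder 20 mm thick, 28 long along y, on an 11 mm post at the board's channel end, 5 mm clear of the end wall, 20 mm clear above a metal tab. At joint q, a = q - 0.175, it is at stand x = -0.100 cos a + 0.036 sin a, y = 0, z = 0.075 + 0.100 sin a + 0.036 cos a (m): 93 mm high at 0, 145 at 0.55. Pinched on its flat ends it can turn between the pads.
- blue_pockets (a point): Midpoint of the two round pockets of the blue buttons' board, on its top face; x from bar to pockets, y along the hinge, z out of the face. Pockets 24 mm wide, 8 deep, centred 16.5 mm either side along y; each takes one button, centre then 2 mm above the face (10 when rolling). The channel is the grey sloping strip 35 mm wide by the bar end wall; a button at rest in it is about 137 mm to -x.
- blue_button0: A blue ball button, plain sphere 20 mm across, 12 to 21 g, one of three alike; origin at its centre. It rolls. All three start side by side in the channel of the blue board.
- blue_button1: A blue ball button, plain sphere 20 mm across, 12 to 21 g, one of three alike; origin at its centre. It rolls. All three start side by side in the channel of the blue board.
- blue_button2: A blue ball button, plain sphere 20 mm across, 12 to 21 g, one of three alike; origin at its centre. It rolls. All three start side by side in the channel of the blue board.
- red_stand: The stand of the other counting board, the same in every size, whose three ball buttons are red; origin and axes as for the blue one. Not to be used.
- red_board (a joint): Tilt of the red buttons' board, measured as for the blue one; it starts at 0 and stays there.

How it is judged:
On the way:
1. the blue buttons' board is tilted towards its pockets and one button sits in each of the two pockets (value of joint blue_board above 0.3 rad and (((x of blue_button1 in the frame of blue_pockets between -0.008 and 0.008 m and z of blue_button1 in the frame of blue_pockets between -0.006 and 0.0055 m) and (x of blue_button2 in the frame of blue_pockets between -0.008 and 0.008 m and z of blue_button2 in the frame of blue_pockets between -0.006 and 0.0055 m)) or ((x of blue_button0 in the frame of blue_pockets between -0.008 and 0.008 m and z of blue_button0 in the frame of blue_pockets between -0.006 and 0.0055 m) and (x of blue_button2 in the frame of blue_pockets between -0.008 and 0.008 m and z of blue_button2 in the frame of blue_pockets between -0.006 and 0.0055 m)) or ((x of blue_button0 in the frame of blue_pockets between -0.008 and 0.008 m and z of blue_button0 in the frame of blue_pockets between -0.006 and 0.0055 m) and (x of blue_button1 in the frame of blue_pockets between -0.008 and 0.008 m and z of blue_button1 in the frame of blue_pockets between -0.006 and 0.0055 m)))), for 0.2 s.
At the end, for the whole second after the job is handed in: Blue board within 0.08 rad of its back stop; two blue buttons in its two pockets (within 8 mm of the pocket row, centre under 5.5 mm above the face), the third in the channel (118 mm or more from the pocket row), all under 0.05 m/s; red board under 0.08 rad ((((x of blue_button1 in the frame of blue_pockets between -0.008 and 0.008 m and z of blue_button1 in the frame of blue_pockets between -0.006 and 0.0055 m) and (x of blue_button2 in the frame of blue_pockets between -0.008 and 0.008 m and z of blue_button2 in the frame of blue_pockets between -0.006 and 0.0055 m) and (x of blue_button0 in the frame of blue_pockets between -0.155 and -0.118 m and y of blue_button0 in the frame of blue_pockets between -0.035 and 0.035 m and z of blue_button0 in the frame of blue_pockets between -0.005 and 0.02 m)) or ((x of blue_button0 in the frame of blue_pockets between -0.008 and 0.008 m and z of blue_button0 in the frame of blue_pockets between -0.006 and 0.0055 m) and (x of blue_button2 in the frame of blue_pockets between -0.008 and 0.008 m and z of blue_button2 in the frame of blue_pockets between -0.006 and 0.0055 m) and (x of blue_button1 in the frame of blue_pockets between -0.155 and -0.118 m and y of blue_button1 in the frame of blue_pockets between -0.035 and 0.035 m and z of blue_button1 in the frame of blue_pockets between -0.005 and 0.02 m)) or ((x of blue_button0 in the frame of blue_pockets between -0.008 and 0.008 m and z of blue_button0 in the frame of blue_pockets between -0.006 and 0.0055 m) and (x of blue_button1 in the frame of blue_pockets between -0.008 and 0.008 m and z of blue_button1 in the frame of blue_pockets between -0.006 and 0.0055 m) and (x of blue_button2 in the frame of blue_pockets between -0.155 and -0.118 m and y of blue_button2 in the frame of blue_pockets between -0.035 and 0.035 m and z of blue_button2 in the frame of blue_pockets between -0.005 and 0.02 m))) and value of joint each of blue_board, red_board below 0.08 rad and linear speed of each of blue_button0, blue_button1, blue_button2 below 0.05 m/s); the robot touches nothing.
It fails at once if the board with the red buttons is tilted by more than 0.12 rad (value of joint red_board above 0.12 rad).
It also fails if it takes over 40 s, if anything falls off the work surface, if the arm or the gripper's body presses on something with over 40 N, if the wrist force passes 120 N, or if a joint passes its speed limit or range.

## Working session

There is one attempt and no reset: what is moved stays moved. The work goes in short steps, Python scripts to look and compute and a shell command to move; the robot and the scene stay as the last step left them, time stands still between calls to the robot, and variables do not carry over. Pictures are saved under pics/ and viewed, and the job is handed in when it is done.

```bash
ls; mkdir -p pics
python3 - <<'E'
from cell import r,capture
import cv2,numpy as np
print(r.sense())
for n in("side","top","wrist"):
    d=capture(n);cv2.imwrite(f"pics/{n}0.png",d["color"][:,:,::-1])
    print(n,{k:np.round(v,4).tolist() for k,v in d.items() if k!="color"})
E
```

```text
pics
{'time_s': 0.0, 'qpos': array([ 1.07888120e+00,  2.45813290e-01,  1.55901183e+00, -2.82378525e-05,
        1.33872373e+00, -1.74104450e-01]), 'joint_velocities': array([ 2.59118055e-04, -9.38580247e-05,  2.34626258e-03, -1.26587592e-03,
       -1.47804508e-04, -6.88246374e-04]), 'joint_torque': array([-1.94799577e-04, -4.15833342e+01, -3.14604056e+01,  6.84991060e-02,
        3.31970444e-02, -1.12988075e-04]), 'eef_pos': array([0.20300658, 0.6172448 , 0.40354668]), 'orientation': array([-3.13966128e+00, -3.11810902e-04,  2.82378820e+00]), 'ft_force': array([ 0.56750661, -0.14554742,  1.01807015]), 'torque': array([ 0.03012152, -0.05007811,  0.00048824]), 'width': 1.0016380450692017}
side {'camera_matrix': [[378.3839, 0.0, 311.4572], [0.0, 378.3839, 200.1604], [0.0, 0.0, 1.0]], 'origin': [0.5844, -0.6908, 0.6057], 'rotation': [-2.2492, -0.0088, 0.0116]}
top {'camera_matrix': [[463.3571, 0.0, 321.3648], [0.0, 463.3571, 193.3386], [0.0, 0.0, 1.0]], 'origin': [0.4707, -0.02, 0.9122], 'rotation': [-3.0285, 0.0121, -1.5916]}
wrist {'camera_matrix': [[357.1774, 0.0, 313.9903], [0.0, 357.1774, 199.1212], [0.0, 0.0, 1.0]], 'mount': [[0.0002, -0.9688, -0.2478, 0.0711], [1.0, 0.0002, 0.0, 0.0], [0.0, -0.2478, 0.9688, 0.0195], [0.0, 0.0, 0.0, 1.0]]}
```

View pics/side0.png

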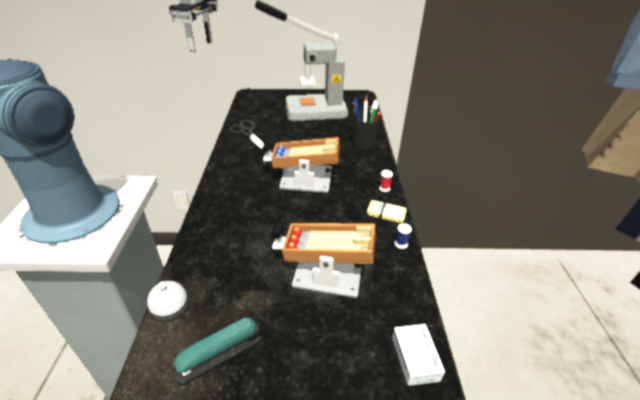

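View pics/top0.png

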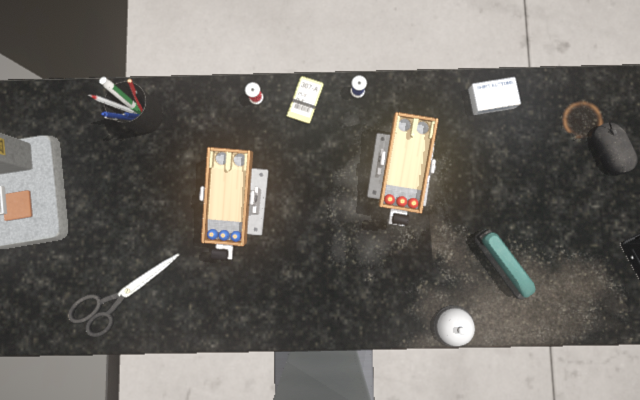

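View pics/wrist0.png

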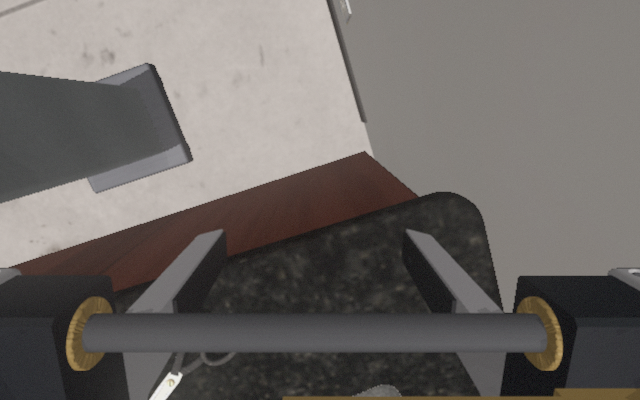

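```bash
cat > h.py <<'E'
import numpy as np,cv2
from scipy.spatial.transform import Rotation as Ro
from cell import r,capture
def ray(d,px):
    K=d["camera_matrix"];v=np.linalg.inv(K)@np.array([px[0],px[1],1.])
    R=Ro.from_euler("xyz",d["rotation"]).as_matrix()
    return np.array(d["origin"]),R@v
def onz(d,px,z):
    o,v=ray(d,px);return o+v*(z-o[2])/v[2]
def two(d1,p1,d2,p2):
    o,v=ray(d1,p1);o2,w=ray(d2,p2)
    t=np.linalg.lstsq(np.c_[v,-w],o2-o,rcond=None)[0]
    a,b=o+t[0]*v,o2+t[1]*w
    return (a+b)/2,np.linalg.norm(a-b)
def crop(d,x,y,w,h,s,name):
    cv2.imwrite("pics/"+name,cv2.resize(d["color"][y:y+h,x:x+w,::-1],None,fx=s,fy=s,interpolation=cv2.INTER_CUBIC))
E
python3 - <<'E'
from h import *
t=capture("top");s=capture("side")
crop(t,180,135,110,135,4,"tc.png");crop(s,250,125,110,75,7,"sc.png")
for n,d in(("top",t),("side",s)):
    hsv=cv2.cvtColor(d["color"],cv2.COLOR_RGB2HSV)
    m=cv2.inRange(hsv,(5,90,80),(25,255,255))
    cs,_=cv2.findContours(m,0,1)
    for c in cs:
        if cv2.contourArea(c)>500:print(n,"wood",cv2.minAreaRect(c))
    m=cv2.inRange(hsv,(108,140,60),(125,255,255))
    N,_,st,ce=cv2.connectedComponentsWithStats(m)
    for i in range(1,N):
        if st[i,4]>15:print(n,"blue",st[i],ce[i])
E
```

```text
top wood ((16.77459144592285, 205.02047729492188), (26.979652404785156, 27.432331085205078), 84.80557250976562)
top wood ((225.98190307617188, 196.23236083984375), (47.026283264160156, 97.3671875), 4.455603122711182)
top wood ((408.29730224609375, 162.21620178222656), (45.37411880493164, 97.3241958618164), 9.462321281433105)
top blue [102 112  23   6  61] [112.45901639 114.70491803]
top blue [211 230   6   9  23] [214.         233.60869565]
top blue [221 231   7   9  22] [224.81818182 235.04545455]
top blue [234 232   6   9  23] [237.39130435 235.73913043]
side wood ((328.0, 243.0), (42.0, 94.0), 90.0)
side wood ((305.1323547363281, 152.22056579589844), (27.917526245117188, 69.71711730957031), 85.60128784179688)
side blue [356 106   4  14  37] [357.32432432 112.7027027 ]
side blue [398 234  10   9  62] [401.62903226 238.16129032]
```

View pics/tc.png

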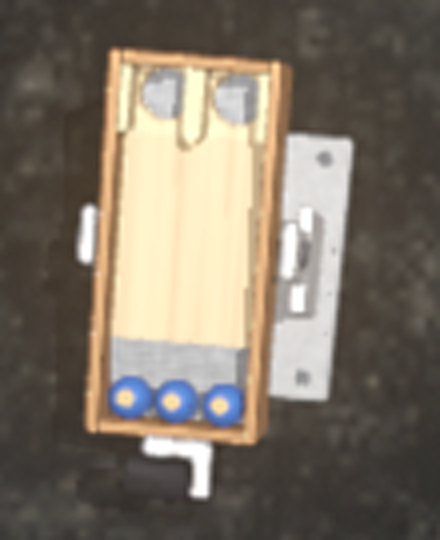

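View pics/sc.png

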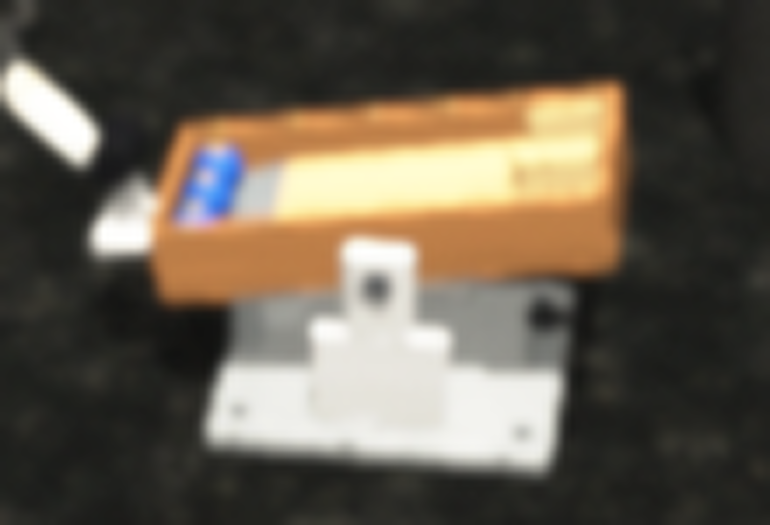

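Run:
```python
from h import *
t=capture("top")
f=lambda x,y:(180+x/4-.375,135+y/4-.375)
P=[onz(t,f(*c),z) for c,z in(((111,50),.1125),((292,64),.1125),((88,430),.083),((256,443),.083))]
for p in P:print(p.round(4))
P=np.array(P);print([np.linalg.norm(P[i]-P[j]).round(4) for i,j in((0,1),(2,3),(0,2),(1,3))])
ax=(P[0]+P[1]-P[2]-P[3])[:2];yaw=np.arctan2(ax[1],ax[0]);print("yaw",yaw)
e=ax/np.linalg.norm(ax);c=P[:,:2].mean(0)+.004*e;print("stand",c)
a=-.175;print("bar",c+e*(-.1*np.cos(a)+.036*np.sin(a)))
print("balls",[onz(t,f(*p),.085).round(4) for p in((131,398),(175,401),(222,405))])
print("bar dark px",onz(t,f(160,477),.1), "post",onz(t,f(200,475),.1))
```

```text
[0.648  0.1869 0.1125]
[0.6399 0.1071 0.1125]
[0.4821 0.2037 0.083 ]
[0.4748 0.1285 0.083 ]
[np.float64(0.0803), np.float64(0.0755), np.float64(0.1694), np.float64(0.1691)]
yaw -0.1147279135795497
stand [0.56517479 0.15610448]
bar [0.46112281 0.1680948 ]
balls [array([0.4959, 0.184 , 0.085 ]), array([0.4941, 0.1643, 0.085 ]), array([0.4919, 0.1433, 0.085 ])]
bar dark px [0.46082003 0.16743499 0.1       ] post [0.4613249  0.14996638 0.1       ]
```

```bash
python3 -m creep '{"translation":[[-0.083,-0.254,0],[-0.083,-0.254,0],[-0.083,-0.254,0],[-0.083,-0.254,0],[-0.083,-0.254,0],[-0.083,-0.254,0],[-0.083,-0.254,0],[-0.083,-0.254,0],[-0.385,-0.346,0],[-0.385,-0.346,0],[-0.385,-0.346,0],[-0.385,-0.346,0],[-0.385,-0.346,0],[-0.385,-0.346,0],[-0.385,-0.346,0],[-0.385,-0.346,0],[-0.385,-0.346,0],[-0.385,-0.346,0]],"twist":[[0,0,0],[0,0,0],[0,0,0],[0,0,0],[0,0,0],[0,0,0],[0,0,0],[0,0,0],[0,0,-4],[0,0,-8],[0,0,-11.6],[0,0,-11.6],[0,0,-11.6],[0,0,-11.6],[0,0,-11.6],[0,0,-11.6],[0,0,-11.6],[0,0,-11.6]],"grip":[0,0,0,0,0,0,0,0,0,0,0,0,0,0,0,0,0,0]}'
python3 - <<'E'
from h import *
s=r.sense();print(s["eef_pos"],s["orientation"],s["ft_force"],s["time_s"])
w=capture("wrist");cv2.imwrite("pics/w1.png",w["color"][:,:,::-1])
E
```

```text
time_s: 1.8
eef_pos: [0.4618, 0.1684, 0.4043]
orientation: [3.141, -0.001, 3.025]
ft_force: [-0.2, 0.0, 0.3]
width: 1.0
[0.46182325 0.16838055 0.40433798] [ 3.14133491e+00 -9.86348993e-04  3.02452344e+00] [-0.1856553   0.01473364  0.28282623] 1.8
```

View pics/w1.png

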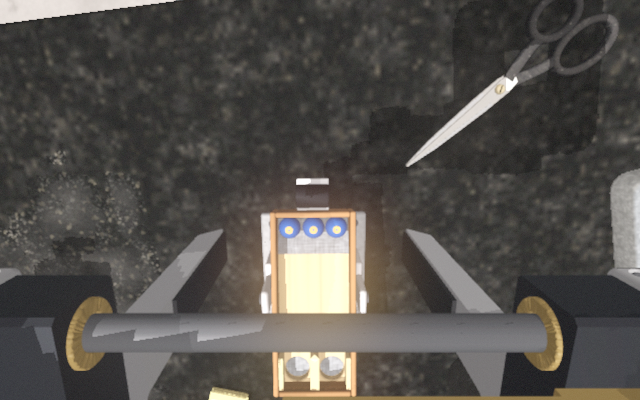

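```bash
cat >> h.py <<'E'
def wcap():
    s=r.sense();d=capture("wrist")
    T=np.eye(4);T[:3,:3]=Ro.from_euler("xyz",s["orientation"]).as_matrix();T[:3,3]=s["eef_pos"]
    M=T@np.array(d["mount"]);d["origin"]=M[:3,3];d["rotation"]=Ro.from_matrix(M[:3,:3]).as_euler("xyz");return d
E
python3 - <<'E'
from h import *
d=wcap();crop(d,255,165,120,80,6,"w1c.png")
for p in((313,193),(299,193),(328,193)):print(onz(d,p,.1).round(4))
for p in((289,229),(314,229),(337,229)):print("ball",onz(d,p,.085).round(4))
for p in((299,365),(332,365)):print("pocket",onz(d,p,.093).round(4))
E
```

```text
[0.457  0.1686 0.1   ]
[0.4557 0.1572 0.1   ]
[0.4585 0.1808 0.1   ]
ball [0.4906 0.1433 0.085 ]
ball [0.4932 0.1653 0.085 ]
ball [0.4955 0.1855 0.085 ]
pocket [0.625  0.1356 0.093 ]
pocket [0.6286 0.1669 0.093 ]
```

View pics/w1c.png

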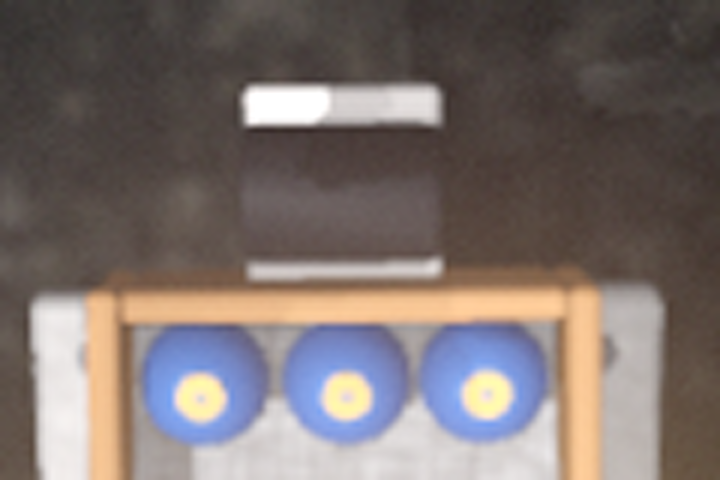

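```bash
python3 -m creep '{"translation":[[0,0,0.04],[0,0,0.08],[0,0,0.11],[0,0,0.13],[0,0,0.13],[0,0,0.13],[0,0,0.13],[0,0,0.13],[0,0,0.13],[0,0,0.13],[0,0,0.13],[0,0,0.13],[0,0,0.13],[0,0,0.13]],"twist":[[0,0,0],[0,0,0],[0,0,0],[0,0,0],[0,0,0],[0,0,0],[0,0,0],[0,0,0],[0,0,0],[0,0,0],[0,0,0],[0,0,0],[0,0,0],[0,0,0]],"grip":[0,0,0,0,0,0.5,0.6,0.65,0.7,0.8,1,1,1,1]}' 20
python3 - <<'E'
from h import *
d=wcap();cv2.imwrite("pics/w2.png",d["color"][:,:,::-1])
s=capture("side");crop(s,230,90,140,100,5,"s2.png")
E
```

```text
time_s: 3.07
eef_pos: [0.4607, 0.1684, 0.2747]
orientation: [3.142, 0.0, 3.026]
ft_force: [-0.0, 0.1, -0.3]
width: 0.401
```

View pics/w2.png

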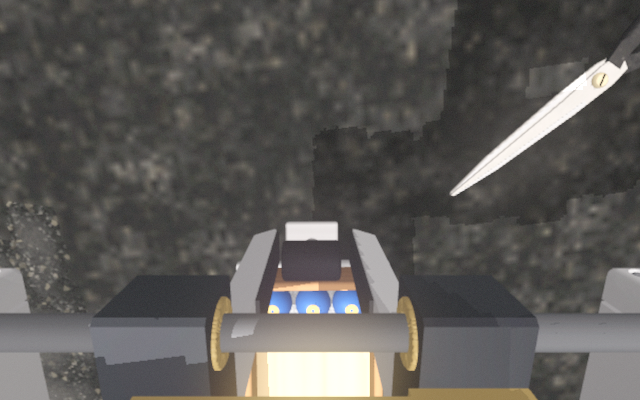

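View pics/s2.png

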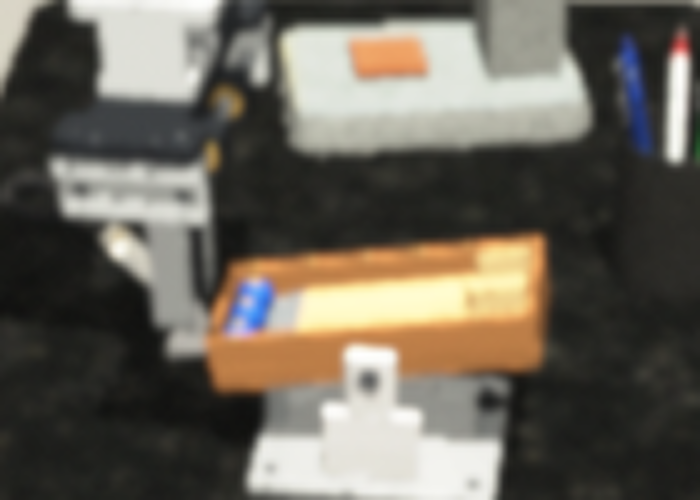

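```bash
python3 -m creep '{"translation":[[0,0,0],[0,0,0],[0,0,0],[0,0,0],[0,0,0],[0,0,0]],"twist":[[0,0,0],[0,0,0],[0,0,0],[0,0,0],[0,0,0],[0,0,0]],"grip":[1,1,1,1,1,1]}' 20
```

```text
time_s: 3.67
eef_pos: [0.4607, 0.1677, 0.2745]
orientation: [-3.138, -0.001, 3.027]
ft_force: [-0.8, -5.8, 0.8]
width: 0.295
```

```bash
python3 -m creep '{"translation":[[-0.0006,-0.0005,-0.003],[-0.0015,-0.001,-0.007],[-0.0023,-0.001,-0.0104],[-0.0034,-0.001,-0.0137],[-0.0045,-0.001,-0.017],[-0.0057,-0.001,-0.0204],[-0.0071,-0.001,-0.0236],[-0.0085,-0.001,-0.0269],[-0.01,-0.001,-0.0301]],"twist":[[0,0,0],[0,0,0],[0,0,0],[0,0,0],[0,0,0],[0,0,0],[0,0,0],[0,0,0],[0,0,0]],"grip":[1,1,1,1,1,1,1,1,1]}' 20
python3 - <<'E'
from h import *
s=capture("side");crop(s,230,90,140,100,5,"s3.png")
E
```

```text
time_s: 4.42
eef_pos: [0.4704, 0.1662, 0.3048]
orientation: [-3.141, -0.001, 3.027]
ft_force: [0.6, -4.5, -3.7]
width: 0.299
```

View pics/s3.png

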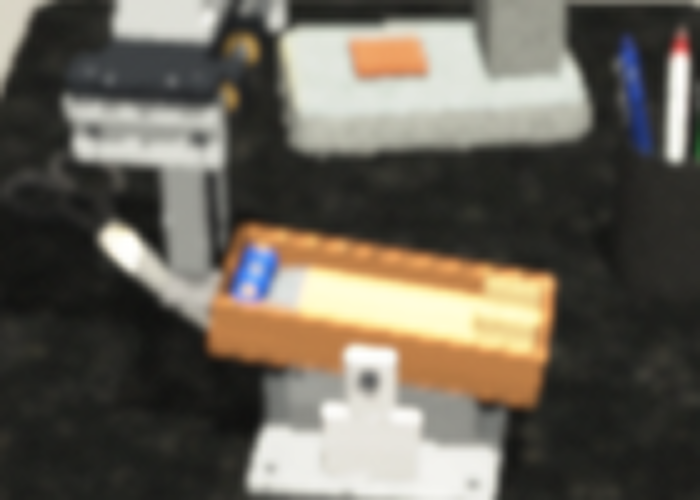

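```bash
python3 -m creep '{"translation":[[-0.0017,0,-0.0031],[-0.0035,0,-0.0062],[-0.0053,0,-0.0093],[-0.0073,0,-0.0122],[-0.0094,0,-0.0151],[-0.0115,0,-0.0179],[-0.0135,0,-0.0204],[-0.0135,0,-0.0204],[-0.0135,0,-0.0204],[-0.0135,0,-0.0204],[-0.0135,0,-0.0204],[-0.0135,0,-0.0204],[-0.0135,0,-0.0204],[-0.0135,0,-0.0204],[-0.0135,0,-0.0204],[-0.0135,0,-0.0204],[-0.0135,0,-0.0204],[-0.0135,0,-0.0204],[-0.0135,0,-0.0204],[-0.0135,0,-0.0204]],"twist":[[0,0,0],[0,0,0],[0,0,0],[0,0,0],[0,0,0],[0,0,0],[0,0,0],[0,0,0],[0,0,0],[0,0,0],[0,0,0],[0,0,0],[0,0,0],[0,0,0],[0,0,0],[0,0,0],[0,0,0],[0,0,0],[0,0,0],[0,0,0]],"grip":[1,1,1,1,1,1,1,1,1,1,1,1,1,1,1,1,1,1,1,1]}' 20
python3 -m creep '{"translation":[[0,0,0],[0,0,0],[0,0,0],[0,0,0],[0,0,0],[0,0,0],[0,0,0],[0,0,0],[0,0,0],[0,0,0],[0,0,0],[0,0,0]],"twist":[[0,0,0],[0,0,0],[0,0,0],[0,0,0],[0,0,0],[0,0,0],[0,0,0],[0,0,0],[0,0,0],[0,0,0],[0,0,0],[0,0,0]],"grip":[1,1,1,1,1,1,1,1,1,1,1,1]}' 20
python3 - <<'E'
from h import *
s=capture("side");crop(s,230,90,140,100,5,"s4.png")
t=capture("top");crop(t,180,135,110,135,4,"t4.png")
E
```

```text
time_s: 6.13
eef_pos: [0.4842, 0.1646, 0.3258]
orientation: [-3.141, 0.0, 3.026]
ft_force: [0.1, -4.9, -1.6]
width: 0.296
time_s: 7.13
eef_pos: [0.4842, 0.1646, 0.3258]
orientation: [-3.141, 0.0, 3.026]
ft_force: [-0.7, -4.6, -1.7]
width: 0.294
```

View pics/s4.png

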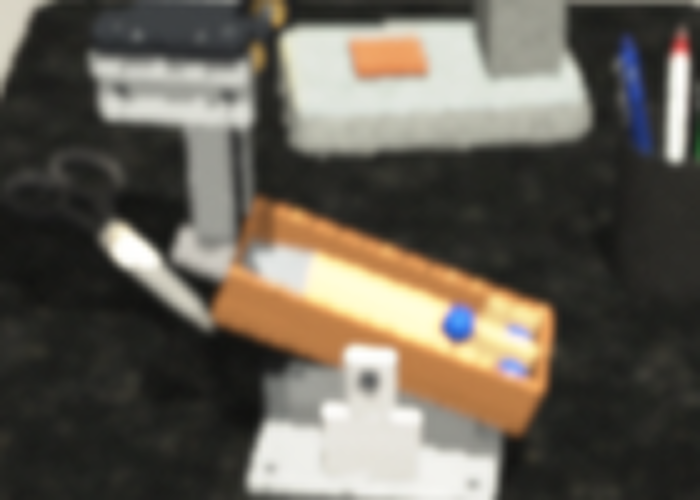

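View pics/t4.png

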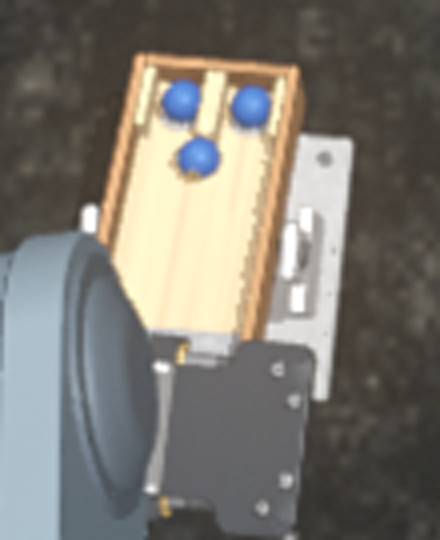

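```bash
python3 -m creep '{"translation":[[0.002,0,0.0025],[0.005,0,0.0068],[0.0082,0,0.0111],[0.011,0,0.0158],[0.0135,0,0.0204],[0.0157,0,0.0253],[0.0178,0,0.0301],[0.0196,0,0.0351],[0.0212,0,0.0401],[0.0224,0,0.0453],[0.0235,0.001,0.0505],[0.0235,0.001,0.0515],[0.0235,0.001,0.0515],[0.0235,0.001,0.0515],[0.0235,0.001,0.0515],[0.0235,0.001,0.0515],[0.0235,0.001,0.0515],[0.0235,0.001,0.0515],[0.0235,0.001,0.0515],[0.0235,0.001,0.0515]],"twist":[[0,0,0],[0,0,0],[0,0,0],[0,0,0],[0,0,0],[0,0,0],[0,0,0],[0,0,0],[0,0,0],[0,0,0],[0,0,0],[0,0,0],[0,0,0],[0,0,0],[0,0,0],[0,0,0],[0,0,0],[0,0,0],[0,0,0],[0,0,0]],"grip":[1,1,1,1,1,1,1,1,1,1,1,1,1,1,1,1,1,1,1,1]}' 20
python3 - <<'E'
from h import *
s=capture("side");crop(s,230,90,140,100,5,"s5.png")
E
```

```text
time_s: 8.9
eef_pos: [0.4613, 0.1677, 0.2748]
orientation: [-3.138, 0.001, 3.027]
ft_force: [-3.3, -12.2, 2.6]
width: 0.295
```

View pics/s5.png

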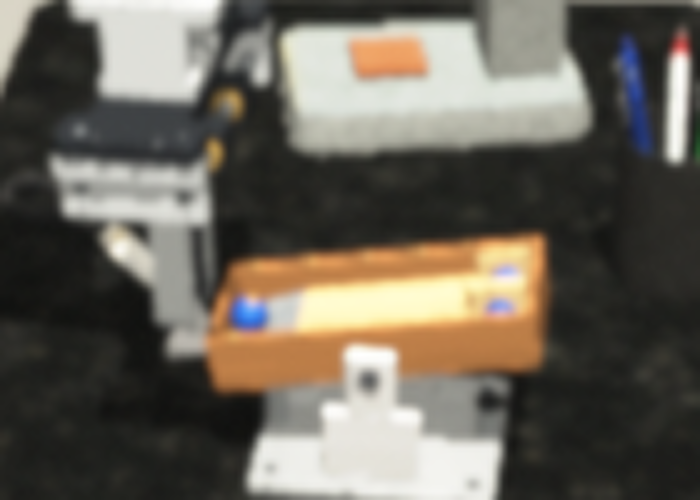

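```bash
python3 -m creep '{"translation":[[0,-0.002,0],[0,-0.002,0],[0,-0.002,0],[0,-0.002,0],[0,-0.002,0],[0,-0.002,0],[0,-0.002,0],[0,-0.002,-0.01],[0,-0.002,-0.03],[0,-0.002,-0.06],[0,-0.002,-0.09],[0.02,-0.002,-0.12],[0.04,-0.002,-0.13],[0.06,-0.002,-0.13],[0.06,-0.002,-0.13],[0.06,-0.002,-0.13]],"twist":[[0,0,0],[0,0,0],[0,0,0],[0,0,0],[0,0,0],[0,0,0],[0,0,0],[0,0,0],[0,0,0],[0,0,0],[0,0,0],[0,0,0],[0,0,0],[0,0,0],[0,0,0],[0,0,0]],"grip":[0.75,0.6,0.4,0.2,0,0,0,0,0,0,0,0,0,0,0,0]}' 20
python3 - <<'E'
from h import *
s=capture("side");crop(s,230,90,150,190,3,"s6.png")
t=capture("top");cv2.imwrite("pics/t6.png",t["color"][:,:,::-1])
w=wcap();cv2.imwrite("pics/w6.png",w["color"][:,:,::-1])
E
```

```text
time_s: 10.28
eef_pos: [0.4005, 0.1735, 0.4043]
orientation: [3.141, 0.002, 3.027]
ft_force: [-0.4, 0.4, -0.1]
width: 1.0
```

View pics/s6.png

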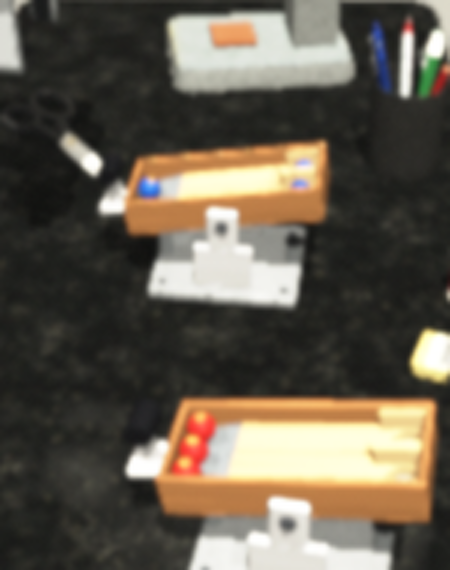

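View pics/w6.png

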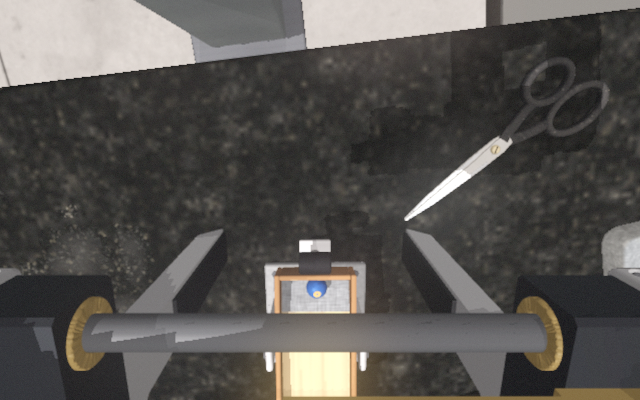

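View pics/t6.png

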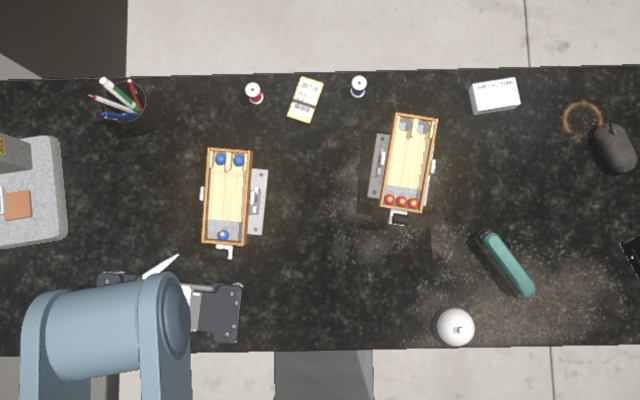

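Run:
```python
from h import *
for k in range(2):
    t=capture("top");hsv=cv2.cvtColor(t["color"],cv2.COLOR_RGB2HSV)
    m=cv2.inRange(hsv,(105,120,50),(128,255,255));m[:,:190]=0
    N,_,st,ce=cv2.connectedComponentsWithStats(m)
    g=[ce[i] for i in range(1,N) if st[i,4]>15 and ce[i][0]<270];print(np.round(g,2).tolist())
    c=[c for c in cv2.findContours(cv2.inRange(hsv,(5,90,80),(25,255,255)),0,1)[0] if cv2.contourArea(c)>500]
    print([cv2.minAreaRect(x) for x in c][1:])
s=r.sense();print(s["ft_force"],s["joint_velocities"].max())
e=np.array([np.cos(-.1147),np.sin(-.1147)])
g=sorted(g,key=lambda p:p[1]);p=[onz(t,x,.1)[:2] for x in g[:2]];b=onz(t,g[2],.085)[:2]
print("pocket row to spare",(b-(p[0]+p[1])/2)@e)
```

```text
[[220.24, 158.86], [238.35, 160.16], [223.64, 235.73]]
[((226.04705810546875, 196.3882293701172), (46.78486251831055, 97.09776306152344), 4.39870548248291), ((408.29730224609375, 162.21620178222656), (45.37411880493164, 97.3241958618164), 9.462321281433105)]
[[220.19, 158.81], [238.35, 160.16], [223.6, 235.65]]
[((226.04705810546875, 196.3882293701172), (46.78486251831055, 97.09776306152344), 4.39870548248291), ((408.2162170410156, 162.20269775390625), (45.209720611572266, 97.3241958618164), 9.462322235107422)]
[ 0.22416203 -0.25343348  0.25895321] 0.0021087388295678525
pocket row to spare -0.13533450516358844
```

```bash
python3 -c "
from cell import r
print(r.sign_off())"
```

```text
the job is handed in; nothing more can be done
None
```

The count is done and handed in at about 10.5 s; sign-off gave no verdict. I pinched the blue board's lift bar on its flat ends, raised it to about 0.53 rad and held it for about 2.5 s. Then I lowered it to the back stop, let go and backed off.

- **While tilted:** the pictures showed one blue button in each pocket, with the spare resting against the divider.
- **Blue buttons at the end:** two were in the pockets. The spare was at rest in the channel, about 135 mm from the pocket row (137 expected).
- **Blue board at the end:** its outline in the top view was within 0.2 px (length within 0.3 px) of where it started, so it is on its back stop.
- **Red board:** its outline was unchanged.
- **Robot:** the gripper is open and clear of everything, with a force reading near zero.
- **Off-nominal:** the grasp was under 1 mm off to the side. It gave a side force of about 5 N, and 12 N at the bottom of the lowering, both well under the limits.

No check failed or disagreed.

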